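# Refit the control knob of a lidded gas hob and hold it pressed

### The arm

A 6-joint arm with a two-finger parallel gripper is mounted at the origin on the work surface. World frame = base frame: x ahead of the robot, y to its left, z up, the work surface at z = 0. Lengths are in mm, angles in rad, forces in N, time in s.
With the tool pointing down it reaches from about 400 to 825 mm from the base axis. Payload 7 kg.
Tool frame: the origin (TCP) lies at the very end of the fingers, on their centre line; the grasp point (between the pads) lies 19 mm behind it; z points along the fingers, y is the direction in which the jaws open and shut (so a half turn about z gives the same grasp; the last joint's range is limited). The gripper opens to 88 mm and grips with 3 to 60 N. Pads are 19 mm wide; open, the fingers measure 130 mm over their backs; the gripper's body (78 mm by 193 mm) begins 47 mm behind the grasp point.
Start: joints at [-0.986, 0.359, 0.012, 0, -1.224, -0.288], TCP at [197.385, -645.472, 226.561] pointing down, gripper open.
Joint ranges: [-3.07, 3.07], [-1.43, 2.12], [-1.02, 1.25], [-3.03, 1.67], [-3.05, -0], [-3.03, 3.03]. Speed limits (rad/s): [2.39, 2.39, 3.01, 3.14, 3.14, 3.14].

### API

Orientations are given as a unit quaternion [x, y, z, w].
In Python, from plant import bot gives the robot as it stands. Calls block until the motion is done:
- bot.move_ptp(position, orientation): joint-space move of the TCP to a pose.
- bot.line_to(position, velocity=150, ori=None): straight line of the TCP; ori=None keeps the orientation; velocity is the mean speed in mm/s.
- bot.move_joints(angles): joint-space move.
- bot.move_gripper(opening, force=None): finger opening in mm; force is the grip in N (None keeps the last); returns when the fingers have stopped.
- bot.pause(seconds).
- bot.solve_ik(position, orientation): joint angles nearest the present ones, or None.
- bot.read_state(): the state.
- bot.camera(name): name is "scene" or "top" or "wrist"; returns the picture (384x512x3 uint8, red, green, blue); there is no depth.
- bot.get_calibration(name): a dict with "fx", "fy", "cx", "cy" (pixels), "distortion" ([k1, k2, p1, p2, k3] as OpenCV has them; the pictures are not rectified), "view" (4x4, takes a point from world to camera coordinates); the wrist camera has in their place "T_tool_cam" (4x4, takes a point from camera to tool coordinates, whose origin is the TCP and whose axes are the flange's). Camera axes: x right, y up, looking along -z (the intrinsics and any distortion apply to the point x, -y, -z); pixel columns grow to the right and rows downward; lengths in mm; the calibration is good to about 2 mm. A picture is of the moment at which its call begins: read the wrist's pose just before it. get_calibration takes no time and is no camera call.
A pose or a line that the arm cannot do raises bot.Unreachable and nothing moves.
- bot.close_job(): hands the job in, once; it reports no verdict.
The state is a dict: "t": time; "joint_pos": joint angles; "qvel": joint speeds; "tau": joint torques, N m; "tcp_pos": TCP position; "eef_rot": TCP orientation; "contact_force": force on the tool from outside, world axes, zero at the start; "moment": the same for the moment, N m; "width": finger opening in mm.
Only numpy, scipy, OpenCV 4.12 (cv2) and the standard library are available. Lean on these libraries where they do the work, as an engineer would, in place of code of your own. Each camera call takes 0.05 s, during which the arm holds its last target. There are 200 camera calls.

### The job

The hob's control knob has been washed and lies on the white tray. First swing the latch lever on the hob's front rim fully aside, then raise the glass lid until it stands upright by itself; after that fit the knob onto the bare D-shaped spindle, flat to flat, push it fully home, and press it right down against the tap's spring, as for a spark test. Leave the rolling pin, spatula and teaspoon where they lie, and finish while still holding the knob and keeping it pressed in.

Things in the scene. Friction and masses are not known exactly. Their poses are not given: they have to be found in the camera images.
- hob: fixed steel one-burner gas hob, 250 (x) x 300 (y) x 78 mm, on a marble slab 20 mm thick. Origin: centre of underside; front (-x) faces the robot, +x its rear, +y its left. A well 50 mm deep (x -90..100, y -138..138, deck 28 above underside) holds burner and pan support at (12, 45), within 85 mm of there, 70 high, and the tap spindle at (-45, -90), front right. Rim 78 high
- latch (a joint): angle of the latch lever about the upright pivot (rad): 0 = latched, tongue over the front edge of the lid; grows as the finger peg swings from the front towards the hob's left (+y), up to 1.75; from about 1.2 the tongue is clear of the lid, which it holds shut until then. It stays where it is left; light friction
- latch_pivot (a point): point on the pivot axis of the latch lever at the lever's underside (85.5 mm above the hob's underside), on the front rim, hob x -112, y 85 mm. Its axes turn with the lever
- latch_peg (a point): mid-height of the upright round finger peg (diameter 12, 24 mm high) at the outer end of the latch lever, 34 mm from the pivot axis; latched it stands in front of the pivot (towards -x of the hob). The lever below it is 10 mm wide and 5 mm thick, its upper face 12 mm below this point
- lid (a joint): opening angle of the glass lid about its hinge along the rear rim (rad): 0 = shut, 1.57 = upright, stop at 1.75. Stiff hinge: the lid stays at any angle; about 4 to 8 N at the handle moves it
- lid_hinge (a point): middle of the lid's hinge line at the lid's underside, which runs along y of the hob at its rear rim (hob x 108, 78.5 mm above the hob's underside). The lid is 205 mm long from here to its front edge, 280 mm wide and 6 mm thick. Axes turn with the lid: at angle 0 they are those of the hob
- lid_handle (a point): middle of the lid's bar handle: round bar of diameter 10, 70 mm long along y, its centre line 29 mm above the glass and 180 mm from the hinge line, on a post at either end. Axes turn with the lid
- tap (a joint): how far the spindle is pressed in (m): 0 = out, 0.005 = fully in. Spring: about 5 N to start, 10.5 N when fully in. The spindle does not turn
- spindle_tip (a point): centre of the spindle's tip (it goes down with the spindle). D-shaped brass spindle of diameter 12 standing 26 mm out of the deck of the well, tip bevelled over 3 mm; one flat along it, 2 mm from the axis, facing +x of this frame (the hob's rear). Axes are those of the hob
- knob: loose black knob, upright on the tray. Origin: centre of underside, on its axis. Skirt diameter 42, 6 mm high; above it a flat-sided grip bar 18 mm wide (y), 38 long (x), up to 32 mm above the underside; its pointed end with a white line is +x. D-shaped bore from below, 18 mm deep, 0.5 mm wider all round than the spindle, its flat on the +x side: on the spindle the point shows to the hob's rear
- knob_seat (a point): middle of the blind end of the knob's bore, 18 mm above its underside; meets the spindle tip when the knob is fully home. Axes of the knob
- knob_pointer (a point): top of the pointed end of the knob's grip bar, 20 mm from the knob's axis towards +x, 32 mm above its underside
- tray: white melamine tray 200 x 150 mm, lip 14 mm high, floor 4 mm thick, loose on the slab. Origin: centre of its underside
- rolling_pin: beech rolling pin 380 mm long, diameter 48, lying on the slab to the left of the hob; leave it alone. Origin: under its middle as built; long axis x
- spatula: orange silicone spatula 265 mm long, 10 mm high, lying flat to the right of the tray; leave it alone. Long axis x
- teaspoon: steel teaspoon 115 mm long, 7 mm high, lying on the slab between the hob and the rolling pin; leave it alone. Long axis x
Mind the look-alikes: they are no part of the job. There is more than one size of the knob; the job needs the smallest.

How it is judged (in metres and radians):
On the way, in this order (a step that is already met when the one before it is completed fails the run):
1. the latch lever is swung aside, with the lid still shut (value of joint latch above 1.2 rad and value of joint lid below 0.1 rad), for 0.2 s.
2. the lid stands upright and nobody touches it (value of joint lid above 1.35 rad and contact force between each of the arm, the fingers and lid below 0.1 N), for 0.3 s.
At the end, for the whole second after the job is handed in: Latch aside (over 1.15 rad), lid standing (over 1.3 rad); knob home on the spindle (bore end within 2 mm of the tip, axes within 3 mm, upright within 0.12 rad, point to the hob's rear within 0.35 rad); fingers on the knob (over 2 N) keep the spindle in by over 3.5 of its 5 mm (value of joint latch above 1.15 rad and value of joint lid above 1.3 rad and horizontal distance between knob_seat and spindle_tip below 0.003 m and z of knob_seat in the frame of spindle_tip below 0.002 m and x of knob_pointer in the frame of spindle_tip above 0.01 m and angle between the x axis of knob_seat and the x axis of spindle_tip, either way round below 0.35 rad and angle between knob's own z axis and vertical below 0.12 rad and value of joint tap above 0.0035 m and contact force between the fingers and knob above 2 N); the arm keeps its last pose, push and grip.
It fails at once if the rolling pin, spatula or teaspoon is shifted by more than 30 mm (distance of any of rolling_pin, spatula, teaspoon from where it was at the start of the episode above 0.03 m).
It also fails if it takes over 72 s, if anything falls off the work surface, if the arm or the gripper's body presses on something with over 40 N, if the wrist force passes 120 N, or if a joint passes its speed limit or range.

## Working session

There is one attempt and no reset: what is moved stays moved. The work goes in short steps, each a Python script; the robot and the scene stay as the last script left them, time stands still between calls to the robot, and variables do not carry over. Pictures are saved under pics/ and viewed, about 8 in all and at most 12, crops included, and the job is handed in when it is done.

```bash
ls; mkdir -p pics
cat > h.py <<'E'
import numpy as np, cv2
from plant import bot
def save(name, fn):
    im=bot.camera(name); cv2.imwrite(f'pics/{fn}.png', im[:,:,::-1]); return im
def cal(name, T_world_tool=None):
    c=bot.get_calibration(name)
    K=np.array([[c['fx'],0,c['cx']],[0,c['fy'],c['cy']],[0,0,1]],float)
    D=np.array(c['distortion'],float)
    if name=='wrist': V=np.linalg.inv(T_world_tool@np.array(c['T_tool_cam']))
    else: V=np.array(c['view'])
    V=np.diag([1,-1,-1,1])@V   # OpenCV axes
    return K,D,V
def cast(C,uv,z):
    K,D,V=C
    uv=np.array(uv,float).reshape(-1,1,2)
    n=cv2.undistortPoints(uv,K,D).reshape(-1,2)
    R,t=V[:3,:3],V[:3,3]; o=-R.T@t
    d=np.c_[n,np.ones(len(n))]@R
    return o+d*((z-o[2])/d[:,2])[:,None]
def proj(C,P):
    K,D,V=C
    P=np.array(P,float).reshape(-1,3)
    return cv2.projectPoints(P,cv2.Rodrigues(V[:3,:3])[0],V[:3,3],K,D)[0].reshape(-1,2)
E
python3 - <<'E'
from h import *
s=bot.read_state(); print(s)
a=save('top','top0');b=save('scene','sc0');w=save('wrist','w0')
for n in ('top','scene','wrist'): print(n,bot.get_calibration(n))
E
```

```text
pics
{'t': 0.0, 'joint_pos': array([-9.85917134e-01,  3.59421293e-01,  1.10555943e-02, -3.26121106e-04,
       -1.22409870e+00, -2.88098538e-01]), 'qvel': array([-0.00046421, -0.0014642 , -0.00010879, -0.00079868,  0.00083255,
       -0.00080068]), 'tau': array([ 1.10818610e-04, -5.82724214e+01,  2.93062305e+01,  6.99745148e+00,
        7.05741797e-03, -1.54878280e-04]), 'tcp_pos': array([ 197.22165048, -645.03555764,  225.60334586]), 'eef_rot': array([-1.47791364e-01,  9.89018197e-01,  8.20650947e-04, -2.13658619e-04]), 'contact_force': array([-0.03812367, -0.39748735, -0.60123743]), 'moment': array([-0.03154732, -0.02773932,  0.00395487]), 'width': 87.51208942959707}
top {'fx': 420.5409853095618, 'fy': 420.5409853095618, 'cx': 259.96930725670103, 'cy': 187.24448400678878, 'distortion': array([-0.01823159,  0.        ,  0.        ,  0.        ,  0.        ]), 'view': array([[-2.94445411e-02, -9.99513170e-01,  1.03170471e-02,
        -8.69781797e+01],
       [ 9.96107962e-01, -2.84832383e-02,  8.34124321e-02,
        -4.88080003e+02],
       [-8.30779616e-02,  1.27329336e-02,  9.9646
[... 504 characters left out ...]
3e-01,  5.67099267e-01,  6.79725572e-01,
        -1.96160245e+03],
       [ 0.00000000e+00,  0.00000000e+00,  0.00000000e+00,
         1.00000000e+00]])}
wrist {'fx': 291.9448081056826, 'fy': 291.9448081056826, 'cx': 259.5370369601635, 'cy': 191.70081482009792, 'distortion': array([0.00881775, 0.        , 0.        , 0.        , 0.        ]), 'T_tool_cam': array([[-9.39963392e-05,  9.66094268e-01,  2.58189574e-01,
         6.90206707e+01],
       [ 9.99999355e-01,  3.83069785e-04, -1.06931214e-03,
         1.15467670e+00],
       [-1.13196095e-03,  2.58189307e-01, -9.66093681e-01,
        -1.56511141e+02],
       [ 0.00000000e+00,  0.00000000e+00,  0.00000000e+00,
         1.00000000e+00]])}
```

```bash
python3 -c "
import cv2,numpy as np
a=cv2.imread('pics/top0.png');cv2.imwrite('pics/top0b.png',cv2.resize(a,None,fx=1.56,fy=1.56,interpolation=cv2.INTER_CUBIC))"
```

```text
(no output)
```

View pics/top0b.png

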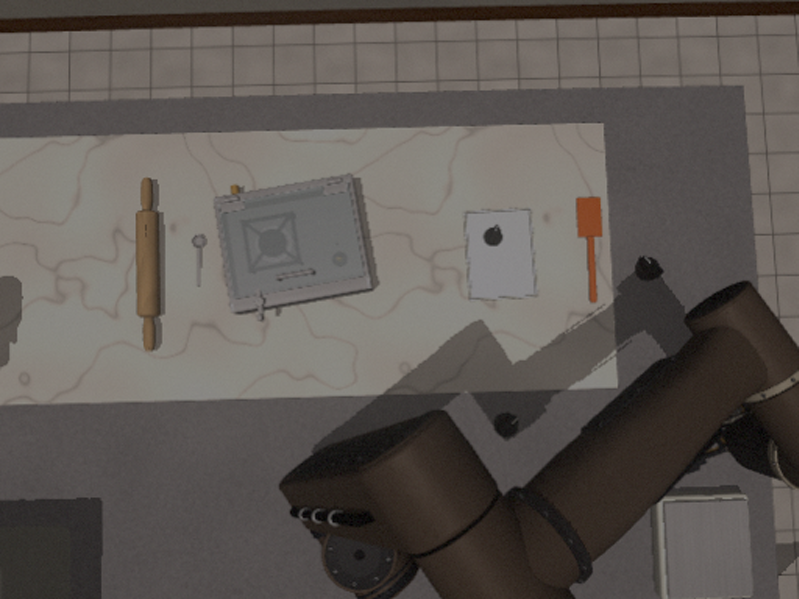

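View pics/w0.png

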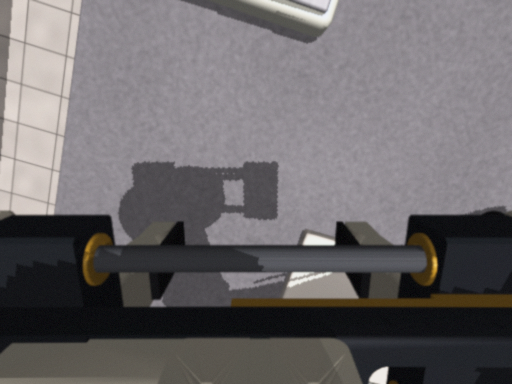

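The top view (scaled 1.5625) shows the hob's corners at about (215,200), (352,177), (376,288) and (232,312). The lid is shut, with its handle at (296,274) and the latch at (262,303). The knob is in the tray at (493,236), and the decoy knobs are at (649,267) and (507,424). The wrist view shows only the table.

```bash
cat >> h.py <<'E'
from scipy.spatial.transform import Rotation as Ro
def quat(psi, tilt=0, axis=(0,1,0)):
    """tool down, tool x at yaw psi; optional rotation by tilt about a world axis"""
    R=np.array([[np.cos(psi),np.sin(psi),0],[np.sin(psi),-np.cos(psi),0],[0,0,-1]])
    return (Ro.from_rotvec(tilt*np.array(axis,float))*Ro.from_matrix(R)).as_quat()
def Twt():
    s=bot.read_state(); T=np.eye(4); T[:3,:3]=Ro.from_quat(s['eef_rot']).as_matrix(); T[:3,3]=s['tcp_pos']; return T
E
python3 - <<'E'
from h import *
C=cal('top'); k=512/800
f=lambda p,z:cast(C,np.array(p)*k,z).round(1)
c=f([(215,200),(352,177),(376,288),(232,312)],98)
print(c, c.mean(0)); 
fr=(c[0]+c[1]-c[2]-c[3])/2; print('yaw',np.arctan2(fr[1],fr[0])); l=(c[0]+c[3]-c[1]-c[2])/2;print('yaw y',np.arctan2(-l[0],l[1]),np.linalg.norm(fr),np.linalg.norm(l))
print('knob',f([(493,236),(503,231)],50),'tray',f([(465,211),(532,209),(536,297),(470,299)],20+14))
print('handle',f([(278,279),(314,271)],133),'latch',f([(263,297),(261,318)],120))
h=c.mean(0)[:2]; 
y=np.arctan2(fr[1],fr[0])
for nm,p in dict(hob=[h[0]-20,h[1],380]).items():
  for d in (0,np.pi,np.pi/2,-np.pi/2):
    print(nm,d,bot.solve_ik(p,quat(y+d)))
E
```

```text
[[686.7 298.   98. ]
 [728.1   7.6  98. ]
 [490.3 -37.3  98. ]
 [448.7 263.7  98. ]] [588.45 133.    98.  ]
yaw 0.16494417843997244
yaw y 0.13943423870640498 241.17331941987294 298.5979571263005
knob [[ 601.4 -293.8   50. ]
 [ 611.8 -316.2   50. ]] tray [[ 661.7 -236.4   34. ]
 [ 662.2 -385.4   34. ]
 [ 466.4 -385.2   34. ]
 [ 466.1 -240.1   34. ]]
handle [[511.2 160.7 133. ]
 [525.5  87.1 133. ]] latch [[476.4 194.3 120. ]
 [433.4 198.9 120. ]]
hob 0 [ 0.56458858  0.14877509  0.07166385  0.         -1.49368508  1.17115192]
hob 3.141592653589793 [ 0.56458858  0.14877509  0.07166385  0.         -1.49368508 -1.97044073]
hob 1.5707963267948966 [ 0.56458858  0.14877509  0.07166385  0.         -1.49368508  2.74194825]
hob -1.5707963267948966 [ 0.56458858  0.14877509  0.07166385  0.         -1.49368508 -0.39964441]
```

View pics/sc0.png

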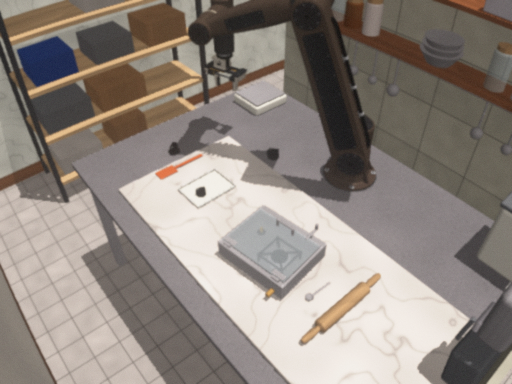

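The scene view confirms the layout: the hob with lid shut is at (272,248), the tray with the knob at (203,192), and the two decoy knobs are off the slab. Next I take close wrist views of the knob and the hob's front.

Run:
```python
from h import *
bot.move_ptp([660,-300,260],quat(np.pi)); bot.pause(.3)
T1=Twt(); a=save('wrist','wk')
bot.move_ptp([590,170,290],quat(np.pi+.15)); bot.pause(.3)
T2=Twt(); b=save('wrist','wh')
np.savez('T1.npz',T1=T1,T2=T2); print(T1.round(3),T2.round(3),bot.read_state()['t'])
cv2.imwrite('pics/both.png',np.vstack([a[:240],b[:330]])[:,:,::-1])
```

```text
[[-1.00000e+00  1.00000e-03  0.00000e+00  6.59719e+02]
 [ 1.00000e-03  1.00000e+00 -0.00000e+00 -3.00528e+02]
 [-0.00000e+00 -0.00000e+00 -1.00000e+00  2.60039e+02]
 [ 0.00000e+00  0.00000e+00  0.00000e+00  1.00000e+00]] [[-9.89000e-01 -1.49000e-01 -0.00000e+00  5.90217e+02]
 [-1.49000e-01  9.89000e-01 -0.00000e+00  1.69439e+02]
 [ 0.00000e+00 -0.00000e+00 -1.00000e+00  2.89840e+02]
 [ 0.00000e+00  0.00000e+00  0.00000e+00  1.00000e+00]] 4.6583
```

View pics/both.png

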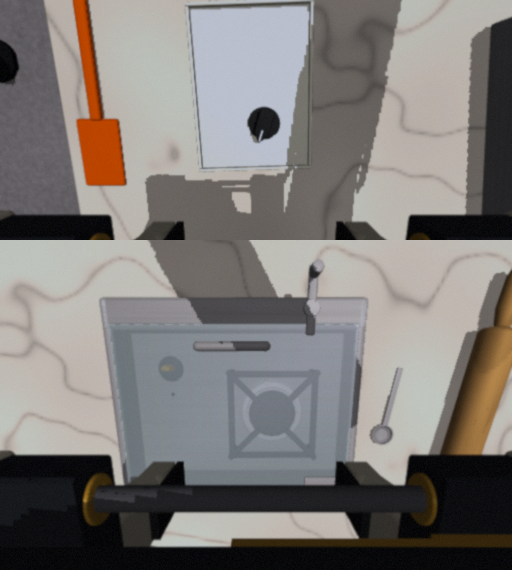

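The wrist views show the knob at (263,123) with its white pointer line toward (259,140), the handle bar at (195..269, 106), the rim's front corners at about (102,59) and (366,58), the peg at about (318,28) and the pivot at about (312,68). I enlarge crops to sharpen these.

Run:
```python
import cv2,numpy as np
a=cv2.imread('pics/wk.png');b=cv2.imread('pics/wh.png')
def crop(im,x,y,w,h,s):
    c=cv2.resize(im[y:y+h,x:x+w],None,fx=s,fy=s,interpolation=cv2.INTER_CUBIC); c=cv2.convertScaleAbs(c,alpha=1.5)
    for i in range(0,w,10): cv2.line(c,(i*s,0),(i*s,6),(0,0,255),1)
    for i in range(0,h,10): cv2.line(c,(0,i*s),(6,i*s),(0,0,255),1)
    return c
L=crop(a,240,100,50,50,6); M=crop(b,290,10,50,100,5)
R=np.vstack([crop(b,80,40,50,50,5),crop(b,340,40,50,50,5)])
H=np.zeros((500,800,3),np.uint8); H[:300,:300]=L; H[:,300:550]=M; H[:,550:]=R
cv2.imwrite('pics/crops.png',H)
```

```text
(no output)
```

View pics/crops.png

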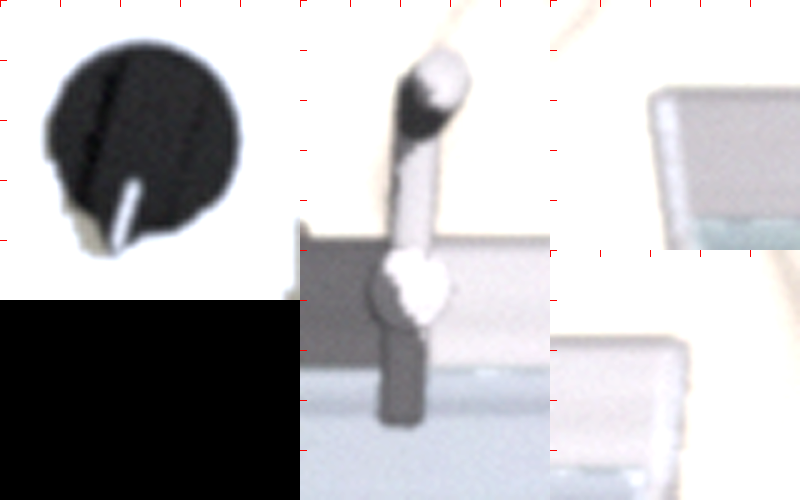

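Run:
```python
from h import *
Z=np.load('T1.npz'); C1=cal('wrist',Z['T1']); C2=cal('wrist',Z['T2'])
k=cast(C1,[(263.9,123)],30)[0]; l=cast(C1,[(259.5,141.3),(262.5,130.8)],56)
d=l[0]-l[1]; print('knob',k.round(1),'line',l.round(1),'yaw',np.arctan2(d[1],d[0]),'yaw2',np.arctan2(l[0][1]-k[1],l[0][0]-k[0]),np.linalg.norm((l[0]-k)[:2]))
c=cast(C2,[(100,58.4),(367.2,58.6)],98); e=c[1]-c[0]; yaw=np.arctan2(-e[0],e[1]); print('yaw',yaw,np.linalg.norm(e),c.round(1))
ex=np.array([np.cos(yaw),np.sin(yaw),0]);ey=np.array([-np.sin(yaw),np.cos(yaw),0])
o=c.mean(0)+125*ex; print('hob',o.round(1))
hd=cast(C2,[(195,105.5),(269.5,106)],133.5); hm=hd.mean(0); pg=cast(C2,[(318.2,25.4)],134.5)[0]; pv=cast(C2,[(313.4,67.4)],115)[0]
for n,p in (('handle',hm),('peg',pg),('pivot',pv)): print(n,p.round(1),((p-o)@ex).round(1),((p-o)@ey).round(1))
g=hd[1]-hd[0]; print(np.arctan2(-g[0],g[1]),np.linalg.norm(g))
```

```text
knob [ 602.1 -293.3   30. ] line [[ 623.1 -299.    56. ]
 [ 610.5 -295.3   56. ]] yaw -0.2821236813970847 yaw2 -0.2660518210033749 21.732048356678366
yaw 0.14909921105877832 293.1228642239737 [[489.9 -20.9  98. ]
 [446.3 269.   98. ]]
hob [591.7 142.6  98. ]
handle [517.9 131.8 133.5] -74.6 0.2
peg [432.6 204.1 134.5] -148.2 84.4
pivot [466.6 209.8 115. ] -113.7 85.0
0.14303169210277816 76.5095651088501
```

```bash
cat >> h.py <<'E'
yaw=0.147; ex=np.array([np.cos(yaw),np.sin(yaw),0]);ey=np.array([-np.sin(yaw),np.cos(yaw),0])
O=np.array([589.6,142.4,20.])
def hob(x,y,z): return O+x*ex+y*ey+np.array([0,0,z])
def st(tag=''):
    s=bot.read_state(); print(tag,'t',round(s['t'],2),'tcp',s['tcp_pos'].round(1),'F',s['contact_force'].round(1),'w',round(s['width'],1)); return s
E
python3 - <<'E'
from h import *
q=quat(yaw+np.pi)
pz=94.5
peg=lambda a,z=pz: hob(-112-34*np.cos(a),85+34*np.sin(a),z)
bot.move_gripper(36,15)
bot.move_ptp(peg(0,150),q); st('above')
bot.line_to(peg(0),100); st('down')
bot.move_gripper(0,15); st('grip')
for a in np.arange(.2,1.66,.2).tolist()+[1.68]:
    bot.line_to(peg(a),60)
st('swung')
bot.move_gripper(30); st('open')
bot.line_to(peg(1.68,160),150)
# view
bot.move_ptp(hob(0,30,270),q); bot.pause(.2); a=save('wrist','wl'); st()
E
```

```text
above t 6.47 tcp [433.9 205.9 171.1] F [ 0.9  0.3 -0.1] w 35.8
down t 7.18 tcp [433.4 205.3 114.9] F [0.1 0.5 0.1] w 36.0
grip t 7.72 tcp [432.7 205.  114.8] F [-0.8 -0.9  3.3] w 11.3
swung t 10.1 tcp [462.6 240.8 113.7] F [ -8.8 -10.3  10. ] w 11.9
open t 10.68 tcp [465.2 244.4 114.5] F [-0.5 -1.  -0.4] w 30.1
 t 12.26 tcp [584.5 172.6 289.3] F [-0.5  0.3  0.2] w 29.8
```

View pics/wl.png

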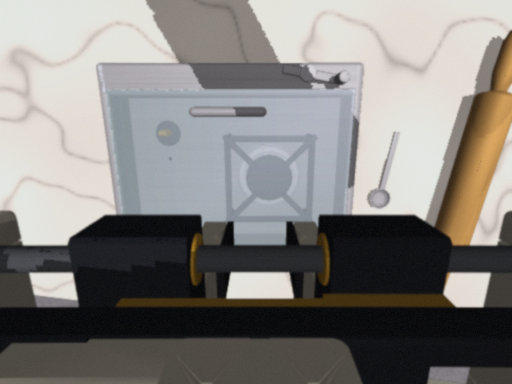

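The latch lever now points to hob-left, with the peg at (342,77) and the tongue off the lid. Next I lift the lid by its handle.

Run:
```python
from h import *
q=quat(yaw-np.pi/2); D=11
def hp(th,dz=0): return hob(108-180*np.cos(th)+35*np.sin(th),0,78.5+180*np.sin(th)+35*np.cos(th)-D+dz)
bot.move_gripper(30,30)
bot.move_ptp(hp(0,60),q); st('above')
bot.line_to(hp(0),100); st('down')
bot.move_gripper(0,30); s=st('grip')
assert 8<s['width']<13
for th in np.arange(.1,1.11,.1): bot.line_to(hp(th),90); 
st('raised')
bot.move_gripper(15); st('open')
bot.line_to(hp(1.1,70),150); st('up')
save('scene','s1')
```

```text
above t 13.87 tcp [518.7 132.  182.8] F [-0.5 -0.7  0.7] w 29.9
down t 14.62 tcp [518.8 132.  123. ] F [ 0.2 -0.9 -0.2] w 30.1
grip t 15.11 tcp [517.9 131.8 122.8] F [-5.7  1.8  5.6] w 8.7
raised t 18.96 tcp [647.5 150.8 267. ] F [-5.4  1.  10.2] w 9.0
open t 19.35 tcp [646.7 150.7 263.7] F [0.2 0.5 0.3] w 14.9
up t 19.97 tcp [646.1 150.9 332.8] F [ 0.3  0.2 -1.8] w 15.2
```

View pics/s1.png

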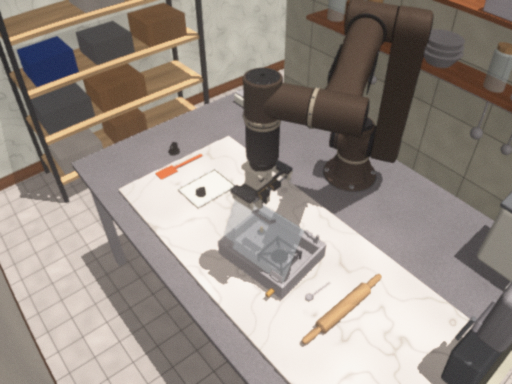

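The lid is up at roughly 60° (seen at about (255,230), translucent). Next I push its front edge from below and in front until it is upright.

Run:
```python
from h import *
q=quat(yaw+np.pi)
bot.line_to(hob(-40,0,320),200)
bot.move_gripper(0,10)
bot.move_ptp(hob(-50,0,250),q); st('front')
bot.line_to(hob(0,0,250),150)
for x in (20,40,60,80,95): bot.line_to(hob(x,0,250),80); s=st(x); print((s['tcp_pos']-O)@ex)
bot.line_to(hob(-20,0,250),150); st('back')
# view spindle: spindle should lie at tool x ~ +40
bot.move_gripper(50)
bot.move_ptp(hob(5,-90,210),q); bot.pause(.3); T=Twt(); np.save('T3',T); a=save('wrist','wsp'); b=save('scene','s2'); st()
cv2.imwrite('pics/v3.png',np.hstack([cv2.resize(a,None,fx=1,fy=1)[:,:,::-1],b[150:,180:400,::-1].repeat(2,0).repeat(2,1)[:384,:280]]))
```

```text
front t 22.57 tcp [540.3 135.1 270.3] F [ 0.  -0.1  0.3] w 0.5
20 t 23.46 tcp [609.1 145.1 270.4] F [-1.3 -1.2  1.2] w 0.4
19.651860442055344
40 t 23.86 tcp [629.3 148.4 270. ] F [ 0.  -0.3 -0.6] w 0.4
40.115217119495405
60 t 24.26 tcp [649.1 151.4 269.6] F [-0.3  0.8 -0.7] w 0.3
60.20669474014322
80 t 24.66 tcp [668.9 154.2 269.6] F [0.4 0.8 0.6] w 0.8
80.1680899087298
95 t 25.0 tcp [683.8 156.4 269.7] F [0.3 0.3 1.7] w 0.1
95.25524732821997
back t 25.92 tcp [570.4 139.7 270.1] F [ 0.4 -0.4 -0.7] w 0.5
 t 27.78 tcp [607.7  54.8 230.5] F [0.3 0.3 0.1] w 49.9
```

View pics/v3.png

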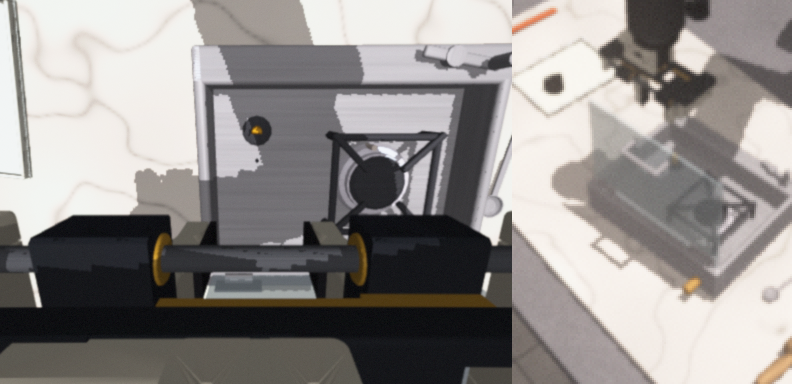

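The well is open: the brass spindle shows at (257,130) in the wrist view, and the lid looks upright in the scene view, with its top corner at scene pixel (219,201) or so. I check the lid angle against the predicted corner positions, and crop the spindle.

Run:
```python
from h import *
C=cal('scene')
for th in (1.1,1.25,1.35,1.45,1.55,1.65,1.75):
    f=lambda r,y: hob(108-r*np.cos(th),y,78.5+r*np.sin(th))
    print(th,proj(C,[f(205,-140),f(205,140)]).round(1).tolist())
print('base',proj(C,[hob(108,-140,78.5),hob(108,140,78.5)]).round(1).tolist())
a=cv2.imread('pics/s2.png')[180:300,200:340]; a=cv2.convertScaleAbs(cv2.resize(a,None,fx=3.4,fy=3.4,interpolation=cv2.INTER_CUBIC),alpha=1.6)
b=cv2.imread('pics/wsp.png')[105:155,230:280]; b=cv2.convertScaleAbs(cv2.resize(b,(400,400),interpolation=cv2.INTER_CUBIC),alpha=1.6)
H=np.zeros((408,880,3),np.uint8);H[:,:476]=a;H[:400,480:]=b
cv2.imwrite('pics/v4.png',H[:,:800] if 0 else cv2.resize(H,(792,367)))
```

```text
1.1 [[238.5, 189.1], [304.7, 230.4]]
1.25 [[232.5, 190.9], [299.2, 233.1]]
1.35 [[228.3, 192.7], [295.3, 235.6]]
1.45 [[223.9, 195.1], [291.1, 238.7]]
1.55 [[219.4, 198.1], [286.8, 242.4]]
1.65 [[214.9, 201.5], [282.3, 246.5]]
1.75 [[210.4, 205.4], [277.8, 251.2]]
base [[222.2, 240.1], [283.1, 283.7]]
```

View pics/v4.png

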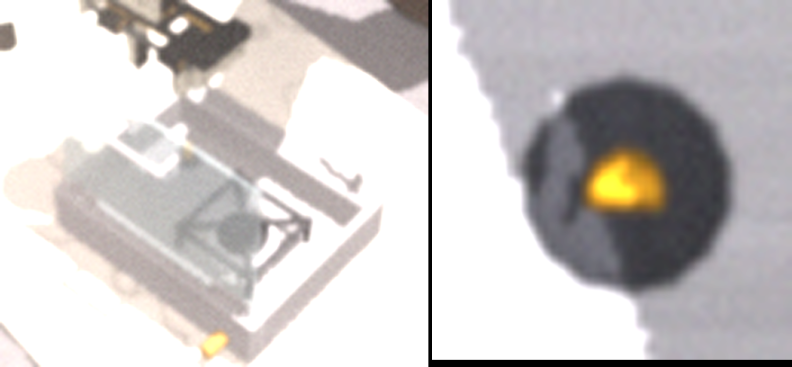

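Run:
```python
from h import *
C=cal('wrist',np.load('T3.npy'))
for n,uv,z in (('tipcent',(256.9,130),74),('flat',(256.9,134.4),74),('disc',(257.3,130.6),50),('fr_rim L',(193,45),98)):
    p=cast(C,[uv],z)[0]; print(n,p.round(1),((p-O)@ex).round(1),((p-O)@ey).round(1))
# edges of spindle by colour
a=cv2.imread('pics/wsp.png')[115:145,240:275].astype(int); m=(a[:,:,2]-a[:,:,0]>45)
ys,xs=np.nonzero(m); print(xs.min()+240,xs.max()+240,ys.min()+115,ys.max()+115,len(xs)); print(m.astype(int)[5:25,5:28])
s=bot.read_state(); print('pred disc',proj(C,[hob(-45,-90,30),hob(-45,-90,54)]))
```

```text
tipcent [556.1  46.   74. ] -47.3 -90.4
flat [560.6  46.7  74. ] -42.7 -90.4
disc [558.   46.6  50. ] -45.3 -90.1
fr_rim L [489.1 -21.8  98. ] -123.4 -147.7
251 261 126 133 73
[[0 0 0 0 0 0 0 0 0 0 0 0 0 0 0 0 0 0 0 0 0 0 0]
 [0 0 0 0 0 0 0 0 0 0 0 0 0 0 0 0 0 0 0 0 0 0 0]
 [0 0 0 0 0 0 0 0 0 0 0 0 0 0 0 0 0 0 0 0 0 0 0]
 [0 0 0 0 0 0 0 0 0 0 0 0 0 0 0 0 0 0 0 0 0 0 0]
 [0 0 0 0 0 0 0 0 0 0 0 0 0 0 0 0 0 0 0 0 0 0 0]
 [0 0 0 0 0 0 0 0 0 0 0 0 0 0 0 0 0 0 0 0 0 0 0]
 [0 0 0 0 0 0 0 0 0 0 1 1 1 1 0 0 0 0 0 0 0 0 0]
 [0 0 0 0 0 0 0 0 1 1 1 1 1 1 1 0 0 0 0 0 0 0 0]
 [0 0 0 0 0 0 0 1 1 1 1 1 1 1 1 1 0 0 0 0 0 0 0]
 [0 0 0 0 0 0 0 1 1 1 1 1 1 1 1 1 1 0 0 0 0 0 0]
 [0 0 0 0 0 0 1 1 1 1 1 1 1 1 1 1 1 0 0 0 0 0 0]
 [0 0 0 0 0 0 1 1 1 1 1 1 1 1 1 1 1 0 0 0 0 0 0]
 [0 0 0 0 0 0 1 1 1 1 1 1 1 1 1 1 1 0 0 0 0 0 0]
 [0 0 0 0 0 0 0 1 1 1 1 1 1 1 1 1 1 0 0 0 0 0 0]
 [0 0 0 0 0 0 0 0 0 0 0 0 0 0 0 0 0 0 0 0 0 0 0]
 [0 0 0 0 0 0 0 0 0 0 0 0 0 0 0 0 0 0 0 0 0 0 0]
 [0 0 0 0 0 0 0 0 0 0 0 0 0 0 0 0 0 0 0 0 0 0 0]
 [0 0 0 0 0 0 0 0 0 0 0 0 0 0 0 0 0 0 0 0 0 0 0]
 [0 0 0 0 0 0 0 0 0 0 0 0 0 0 0 0 0 0 0 0 0 0 0]
 [0 0 0 0 0 0 0 0 0 0 0 0 0 0 0 0 0 0 0 0 0 0 0]]
pred disc [[257.4305164  130.89643926]
 [257.3040309  132.22110657]]
```

The lid stands at about 1.55 rad. The spindle is where my hob frame predicts it, within 0.5 mm, with its flat to the rear. Now a near look at the knob, from the same relative view as the spindle.

Run:
```python
from h import *
ky=-0.275; k=np.array([602.1,-293.3,0]); u=np.array([np.cos(ky),np.sin(ky),0])
q=quat(ky+np.pi)
bot.line_to(hob(5,-90,260),200)
bot.move_ptp(k+50*u+[0,0,187],q); bot.pause(.3); T=Twt(); np.save('T4',T); a=save('wrist','wk2'); st()
C=cal('wrist',T)
x0,y0=proj(C,[k+[0,0,30]])[0].astype(int); print(x0,y0)
r=a[y0-30:y0+30,x0-30:x0+30]; m=(r.max(2)<70).astype(np.uint8)
ct=max(cv2.findContours(m,cv2.RETR_EXTERNAL,cv2.CHAIN_APPROX_NONE)[0],key=cv2.contourArea)
(cx,cy),rad=cv2.minEnclosingCircle(ct); print('circ',cx+x0-30,cy+y0-30,rad,cv2.boundingRect(ct)); print(cast(C,[(cx+x0-30,cy+y0-30)],30).round(1))
c=cv2.convertScaleAbs(cv2.resize(r[:,:,::-1],(600,600),interpolation=cv2.INTER_CUBIC),alpha=2.2)
cv2.imwrite('pics/k2.png',c)
```

```text
t 29.93 tcp [ 650.5 -306.2  187.4] F [ 0.   0.1 -0.4] w 50.2
257 132
circ 256.7346248626709 133.91913414001465 20.26630973815918 (11, 12, 38, 41)
[[ 603.  -294.2   30. ]]
```

View pics/k2.png

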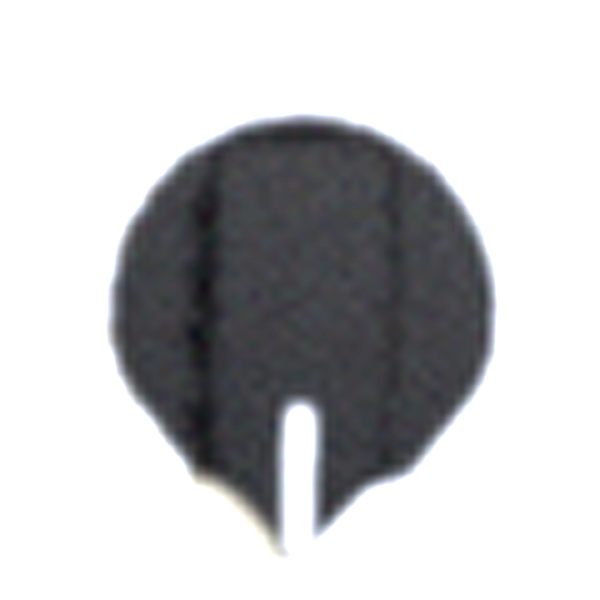

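```bash
cat >> h.py <<'E'
ky=-0.275; ku=np.array([np.cos(ky),np.sin(ky),0])
E
python3 - <<'E'
from h import *
C=cal('wrist',np.load('T4.npy'))
k=cast(C,[(257.2,132.7)],30)[0]; p=cast(C,[(257.,156.),(257.1,115.5)],56); print(k.round(1),(p[0]-20*ku).round(1),(p[1]+18*ku).round(1))
k=(k+p[0]-20*ku)/2; k[2]=0; print('used',k)
q=quat(ky+np.pi)
bot.line_to(k+[0,0,90],200); bot.line_to(k+[0,0,31.5],80); st('down')
bot.move_gripper(0,40); s=st('grip'); assert s['width']>14
print('shift along u',(s['tcp_pos']-k)@ku)
bot.line_to(k+[0,0,150],150); st('lift')
bot.move_ptp(hob(-45.3,-90,150),quat(yaw+np.pi)); bot.pause(.2)
bot.line_to(hob(-45.3,-90,75),100); bot.pause(.2); st('above spindle')
save('wrist','wa'); a=save('scene','sa')
E
```

```text
[ 601.9 -293.4   30. ] [ 602.8 -293.7   56. ] [ 602.2 -293.3   56. ]
used [ 602.36376545 -293.50713718    0.        ]
down t 31.51 tcp [ 602.7 -293.7   31.8] F [ 0.1 -0.6 -0.3] w 49.7
grip t 32.13 tcp [ 602.4 -293.6   31.7] F [-0.8  0.1  2.4] w 17.7
shift along u 0.09025091083611217
lift t 33.08 tcp [ 601.7 -293.2  148.8] F [-0.3 -0.7 -1.5] w 17.7
above spindle t 35.67 tcp [558.4  46.9  95.7] F [ 0.  -0.7 -1.1] w 17.6
```

```bash
cat > ins.py <<'E'
from h import *
def down(x,y,z0,z1,lim=12,step=2):
    z=z0
    while z>z1:
        z-=step; bot.line_to(hob(x,y,z-20),40)
        s=bot.read_state(); F=s['contact_force']
        print(round(z,1),s['tcp_pos'][2].round(1),(F@ex).round(1),(F@ey).round(1),F[2].round(1),round(s['t'],1))
        if F[2]>lim: return z
    return z
E
python3 - <<'E'
from ins import *
print(down(-45.3,-90,86,58))
E
```

```text
84 83.5 -0.0 0.4 -0.5 36.2
82 81.9 0.3 -0.4 -0.2 36.4
80 79.9 -0.4 -4.0 -0.4 36.7
78 78.3 -0.9 -4.8 4.5 36.9
76 76.5 -1.5 -4.6 6.9 37.2
74 74.7 -2.2 -6.1 9.0 37.4
72 71.6 1.6 -10.1 -1.5 37.7
70 70.2 -1.2 -8.1 5.8 37.9
68 68.4 -1.8 -9.5 5.3 38.2
66 66.4 -1.6 -9.4 5.5 38.4
64 64.4 -1.6 -9.9 5.6 38.7
62 62.4 -0.7 -9.9 5.4 38.9
60 60.5 -2.7 -10.7 6.9 39.2
58 58.8 -2.0 -9.8 8.5 39.4
58
```

Run:
```python
from ins import *
for y in (-90.6,-91.2):
    bot.line_to(hob(-45.3,y,38),20); bot.pause(.2); s=st(y); F=s['contact_force']; print(F@ex,F@ey)
print(down(-45.3,-91.2,58,52,18,1)); bot.pause(.3); st('end'); save('wrist','we'); 
a=save('scene','se'); C=cal('scene'); x,y=proj(C,[hob(-45,-90,60)])[0].astype(int); print(x,y)
b=save('top','te'); u,v=proj(cal('top'),[hob(-45,-90,60)])[0].astype(int); print(u,v)
f=lambda im,x,y:cv2.convertScaleAbs(cv2.resize(im[y-30:y+30,x-30:x+30,::-1],(390,390),interpolation=cv2.INTER_CUBIC),alpha=1.6)
cv2.imwrite('pics/end.png',np.hstack([f(a,x,y),f(b,u,v)]))
```

```text
-90.6 t 39.89 tcp [558.1  45.1  58.8] F [-2.3 -7.8  8.3] w 17.6
-3.393441850461034 -7.36723322799411
-91.2 t 40.34 tcp [558.1  45.   58.8] F [-2.5 -4.7  8.8] w 17.8
-3.1364409846430163 -4.270013145085436
57 58.4 -5.0 -3.8 15.2 40.6
56 58.1 -8.3 -3.4 23.4 40.8
56
end t 41.14 tcp [558.3  45.1  58.2] F [-7.4 -4.9 22.1] w 18.0
261 226
214 165
```

View pics/end.png

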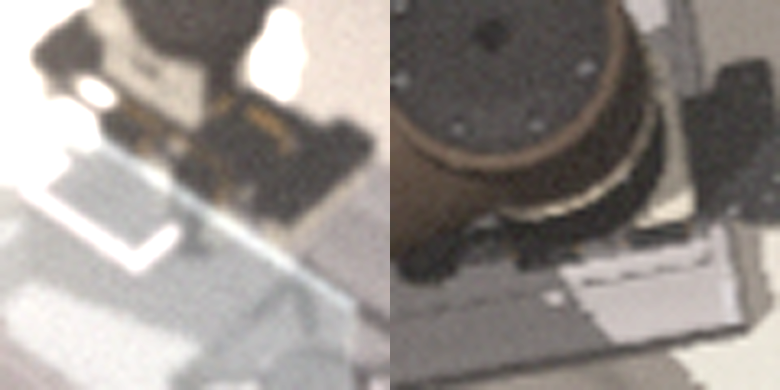

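Run:
```python
from h import *
st('before'); print(bot.close_job()); st('after')
```

```text
before t 41.29 tcp [558.3  45.   58.2] F [-7.6 -5.  21.9] w 18.0
the job is handed in; nothing more can be done
None
the job is handed in; nothing more can be done
```

I swung the latch aside, raised the lid until it stood by itself, and fitted the knob onto the spindle. I then pressed it down to a hard stop and handed the job in at about 41 s, still gripping and pressing.

**Last checks**
- **Latch:** the wrist picture after the swing showed the peg over to hob-left with the tongue clear. I commanded 1.68 rad; the picture looked nearer 1.57 rad. I did not measure it again later.
- **Lid:** about 1.55–1.58 rad from its top corner in the scene picture. The force sensor felt almost nothing during the final push, so only the picture confirms it.
- **Knob:** the hard stop came at TCP height 58.2 mm, against about 58.7 mm predicted for the knob home with the spindle fully in. The push there was about 22 N and the fingers stood 18 mm apart on the grip bar.

**What was not clean**
- **Fit:** the knob first met the spindle slightly off centre, with about 9 N down and up to 10 N sideways, then dropped on. I shifted it 1.2 mm to ease this; about 5–8 N sideways remained.
- **Final view:** the gripper hid the knob, so its seating and pointer direction rest on tool height, force and grasp angle, not on a picture.

I did not go near the rolling pin, spatula or teaspoon, but I did not measure their positions at the end.

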